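# Rebalance the specimen-holder plate

### The job

The six resin-mounted samples in the grinder's round holder plate are loaded out of balance: rearrange them so that all six stand upright, fully down in the pockets, each directly opposite its equal (low opposite low, middle opposite middle, tall opposite tall; which pair of opposite pockets each kind gets does not matter). The prepared faces are underneath, so never set a sample down on the bare bench or on other things: put one aside, when you must, only on the cloth-lined tray, and do not disturb the eyepiece or the objective can.

Things in the scene. Friction and masses are not known exactly. Their poses are not given: they have to be found in the camera images.
- low_a: low resin-mounted metal sample: black upright cylinder 30 mm in diameter, 18 mm high, one round steel section 10 mm across showing in its top face; its equal is low_b. Origin at the centre of its underside, z up. About 28 g (varies by a quarter); starts standing in a pocket of the plate
- low_b: low resin-mounted metal sample: black upright cylinder 30 mm in diameter, 18 mm high, one round steel section 10 mm across showing in its top face; its equal is low_a. Origin at the centre of its underside, z up. About 28 g (varies by a quarter); starts standing in a pocket of the plate
- mid_a: middle-height resin-mounted metal sample: black upright cylinder 30 mm in diameter, 25 mm high, one square steel section 15 mm across showing in its top face; its equal is mid_b. Origin at the centre of its underside, z up. About 38 g (varies by a quarter); starts standing in a pocket of the plate
- mid_b: middle-height resin-mounted metal sample: black upright cylinder 30 mm in diameter, 25 mm high, one square steel section 15 mm across showing in its top face; its equal is mid_a. Origin at the centre of its underside, z up. About 38 g (varies by a quarter); starts standing in a pocket of the plate
- tall_a: tall resin-mounted metal sample: black upright cylinder 30 mm in diameter, 32 mm high, three parallel steel strips 19 x 3 mm showing in its top face; its equal is tall_b. Origin at the centre of its underside, z up. About 48 g (varies by a quarter); starts standing in a pocket of the plate
- tall_b: tall resin-mounted metal sample: black upright cylinder 30 mm in diameter, 32 mm high, three parallel steel strips 19 x 3 mm showing in its top face; its equal is tall_a. Origin at the centre of its underside, z up. About 48 g (varies by a quarter); starts standing in a pocket of the plate
- plate: round light grey metal holder plate, 164 mm, on a grey base 176 mm across; fixed. Six through pockets 36 mm wide (mouths 42), full at the start, centred 58 mm from the middle at 0, 60 .. 300 deg from its x axis. Origin: middle of the underside, z up. Pocket floor z = 6 mm, plate top 14, central boss (34 wide) with pins to 24. Samples stand 10, 17, 24 mm proud; fingers fit best along the radius
- tray_free (a point): centre of the free end of a white tray with a grey cloth lining (200 x 90 mm, rim 14 mm high, fixed), on the cloth, 6 mm above the bench, 50 mm from the tray's middle along its length; clear cloth for 40 mm along the tray each way and across to the rims. Its x axis runs along the tray towards the end where the eyepiece stands, z up
- eyepiece: bystander: black microscope eyepiece, 35 mm in diameter, 41 mm high, standing loose on the other end of the tray. Origin at the centre of its underside
- can: bystander: light grey screw can for a microscope objective with a black lid, 38 mm in diameter, 56 mm high, standing loose behind the plate (to the right of it, x 0.45 to 0.87, y -0.38 to 0.04, a fixed grey instrument box 0.22 m high: pass over it well clear). Origin at the centre of its underside
Mind the look-alikes: they are no part of the job. What is shaped like the mid_a but purple, turquoise or white is not meant.

How it is judged:
At the end, for the whole second after the job is handed in: Each sample is in a pocket (53 to 63 mm from the plate centre, underside within 2.5 mm of the pocket floor, tilt under 0.12 rad), the two of each kind in opposite pockets (over 108 mm apart), all at rest; eyepiece and objective can within 20 mm of their start (horizontal distance between low_a and low_b above 0.108 m and horizontal distance between mid_a and mid_b above 0.108 m and horizontal distance between tall_a and tall_b above 0.108 m and horizontal distance between low_a and plate between 0.053 and 0.063 m and z of low_a in the frame of plate between 0.003 and 0.0085 m and angle between each of low_a, mid_b, tall_b, mid_a, tall_a, low_b's own z axis and vertical below 0.12 rad and linear speed of each of low_a, mid_b, tall_b, mid_a, tall_a, low_b below 0.02 m/s and horizontal distance between mid_b and plate between 0.053 and 0.063 m and z of mid_b in the frame of plate between 0.003 and 0.0085 m and horizontal distance between tall_b and plate between 0.053 and 0.063 m and z of tall_b in the frame of plate between 0.003 and 0.0085 m and horizontal distance between mid_a and plate between 0.053 and 0.063 m and z of mid_a in the frame of plate between 0.003 and 0.0085 m and horizontal distance between tall_a and plate between 0.053 and 0.063 m and z of tall_a in the frame of plate between 0.003 and 0.0085 m and horizontal distance between low_b and plate between 0.053 and 0.063 m and z of low_b in the frame of plate between 0.003 and 0.0085 m and distance of each of eyepiece, can from where it was at the start of the episode below 0.02 m); the robot touches nothing.
It fails at once if a sample was set on the bare bench (its underside came below 3 mm) (height (world z) of any of low_a, mid_b, tall_b, mid_a, tall_a, low_b below 0.003 m).
It fails at once if a sample was let go to rest somewhere other than the plate or the tray ((contact force between low_a and the fingers below 0.1 N and linear speed of low_a below 0.01 m/s and horizontal distance between low_a and plate above 0.09 m and horizontal distance between low_a and tray_free above 0.16 m) or (contact force between mid_b and the fingers below 0.1 N and linear speed of mid_b below 0.01 m/s and horizontal distance between mid_b and plate above 0.09 m and horizontal distance between mid_b and tray_free above 0.16 m) or (contact force between tall_b and the fingers below 0.1 N and linear speed of tall_b below 0.01 m/s and horizontal distance between tall_b and plate above 0.09 m and horizontal distance between tall_b and tray_free above 0.16 m) or (contact force between mid_a and the fingers below 0.1 N and linear speed of mid_a below 0.01 m/s and horizontal distance between mid_a and plate above 0.09 m and horizontal distance between mid_a and tray_free above 0.16 m) or (contact force between tall_a and the fingers below 0.1 N and linear speed of tall_a below 0.01 m/s and horizontal distance between tall_a and plate above 0.09 m and horizontal distance between tall_a and tray_free above 0.16 m) or (contact force between low_b and the fingers below 0.1 N and linear speed of low_b below 0.01 m/s and horizontal distance between low_b and plate above 0.09 m and horizontal distance between low_b and tray_free above 0.16 m)).
It fails at once if the eyepiece was disturbed (moved 20 mm or tipped) (distance of eyepiece from where it was at the start of the episode above 0.02 m or angle between eyepiece's own z axis and vertical above 0.3 rad).
It fails at once if the objective can was disturbed (moved 20 mm or tipped) (distance of can from where it was at the start of the episode above 0.02 m or angle between can's own z axis and vertical above 0.3 rad).
It also fails if it takes over 96 s, if anything falls off the work surface, if the arm or the gripper's body presses on something with over 40 N, if the wrist force passes 120 N, or if a joint passes its speed limit or range.

### The arm

A 6-joint arm with a two-finger parallel gripper is mounted at the origin on a cart in front of the work surface, level with it; the furniture and walls round the work are solid. World frame = base frame: x ahead of the robot, y to its left, z up, the work surface at z = 0. Lengths are in m, angles in rad, forces in N, time in s.
With the tool pointing down it reaches from about 0.375 to 0.975 m from the base axis. Payload 3.8 kg.
Tool frame: the origin (TCP) lies midway between the tips of the shut fingers; the grasp point (between the pads) lies 19 mm behind it; z points along the fingers, y is the line along which they close (so a half turn about z gives the same grasp; the last joint's range is limited). The gripper opens to 85 mm and grips with 20 to 120 N. Pads are 22 mm wide; open, the fingers measure 114 mm over their backs; the gripper's body (76 mm by 85 mm) begins 54 mm behind the grasp point. The pads swing forward as they close: fully open they stand 13 mm farther back than shut.
Start: joints at [1.275, 0.264, 1.604, -0, 1.274, -0.037], TCP at [0.173, 0.653, 0.231] pointing down, gripper open.
Joint ranges: [-2.63, 2.63], [-0.94, 2.18], [0.31, 2.57], [-1.31, 4.45], [0, 2.66], [-2.55, 2.55]. Speed limits (rad/s): [2.57, 2.57, 3.14, 3.14, 3.14, 3.14].

### API

Orientations are given as a rotation vector (axis times angle).
In Python, from workcell import bot, read_camera, camera_info, ticket gives the robot as it stands.
- The arm moves only by the tool servo_tool, never from a script. Its argument "targets" is a list of rows, each an object of numbers: "hand": the closure, from -1 (fully open) to 1 (shut); "x", "y", "z": the shift along the tool's x, y, z as a fraction of full scale; "roll": the turn about the tool's z as a fraction of full scale. In form: [{"hand": .., "x": .., "y": .., "z": .., "roll": ..}, ...]. A call has 1 to 10 rows; each row is the pose to reach, as a shift and turn from the pose commanded when the call began, along the tool's axes at that moment, turning the shorter way round; what a row does not reach only later rows make up. Full scale, the value 1, is 50 cm for a shift and 180 degrees for a turn. A row lasts 1/12 s, in which the tool goes at most 41.7 mm and 7.16 degrees, less where a joint would pass 70% of its speed; a pose out of reach is approached as far as the arm can. A call with a number of a shift or a turn outside -1 to 1 is refused whole. A call with a gripper value outside its range is refused whole. The fingers move at their own pace and stop on an object; "grip_force" is the grip in N (left out, the last holds). Time passes only in rows, so rows that repeat a pose let the fingers close. It gives the time, the measured TCP pose, the force, the opening and the grip force at its end, in the units of the state.
- bot.read_state(): the state, without advancing time (a new reading comes with each control period).
- read_camera(name): name is "side" or "top"; returns the picture (400x640x3 uint8, red, green, blue); there is no depth.
- camera_info(name): a dict with "fx", "fy", "cx", "cy" (pixels), "eye" and "orientation" of the camera in the world. Camera axes: x right, y down, z forward; pixel columns grow to the right and rows downward; lengths in m; the calibration is good to about 2 mm. A picture is of the moment at which its call begins. camera_info takes no time and is no camera call.
- ticket.finish_job(): hands the job in; it is judged then, once.
The state is a dict: "time": time; "q": joint angles; "joint_vel": joint speeds; "joint_torque": joint torques, N m; "tool_pos": TCP position; "tcp_rot": TCP orientation; "wrist_force": force on the tool from outside, world axes, zero at the start; "torque": the same for the moment, N m; "width": opening from 0.0 (shut) to 1.0 (fully open); "grip_force": force on a finger pad.
Only numpy, scipy, OpenCV 4.12 (cv2) and the standard library are available. Lean on these libraries where they do the work, as an engineer would, in place of code of your own. Each camera call takes 0.05 s, during which the arm holds its last target. There are 200 camera calls.

## Working session

There is one attempt and no reset: what is moved stays moved. The work goes in short steps, Python scripts to look and compute and a tool call to move; the robot and the scene stay as the last step left them, time stands still between calls to the robot, and variables do not carry over. Pictures are saved under pics/ and viewed, at most 14 in all, crops included, and the job is handed in when it is done.

Besides the shell and the picture viewer there is one more tool, called after "Call:" by a JSON object that holds its "name" and its "arguments". servo_tool: Moves the arm, as the interface text tells. Its arguments: {"type":"object","properties":{"targets":{"type":"array"},"grip_force":{"type":"number"}},"required":["targets"]}

```bash
mkdir -p pics && ls && python3 - <<'E'
from workcell import bot, read_camera, camera_info, ticket
import cv2
for n in ("side","top"):
    print(n,camera_info(n))
    cv2.imwrite(f"pics/{n}0.png",read_camera(n)[:,:,::-1])
s=bot.read_state();print(s)
E
```

```text
pics
side {'fx': 397.59460189004903, 'fy': 397.59460189004903, 'cx': 315.5200987738149, 'cy': 195.87721012912485, 'eye': array([ 0.45639643, -0.37229917,  0.62559004]), 'orientation': array([-2.3036884 ,  0.06439572, -0.03173785])}
top {'fx': 498.72049113820316, 'fy': 498.72049113820316, 'cx': 317.48725921794016, 'cy': 206.01268799396186, 'eye': array([0.3679816 , 0.28728658, 0.91097128]), 'orientation': array([-2.12344265,  2.16708094, -0.16213161])}
{'time': 0.1, 'q': array([ 1.27509376e+00,  2.64697102e-01,  1.60524026e+00,  6.69484646e-06,
        1.27369211e+00, -3.69004830e-02]), 'joint_vel': array([ 1.35887504e-04, -2.68571994e-05, -1.93400242e-03,  1.30741170e-04,
       -9.98238205e-04, -4.44110450e-04]), 'joint_torque': array([ 9.72555717e-04, -5.16716158e+01, -3.68586910e+01, -6.63882201e-05,
        6.54671996e-03, -2.66595441e-05]), 'tool_pos': array([0.17255593, 0.65189087, 0.230072  ]), 'tcp_rot': array([-0.40535032, -3.11498436,  0.00315328]), 'wrist_force': array([0.36256063, 0.41332975, 0.94341823]), 'torque': array([-0.03074185,  0.02263389,  0.01058586]), 'grip_force': 0.0, 'width': 0.9991981648293523}
```

View pics/top0.png

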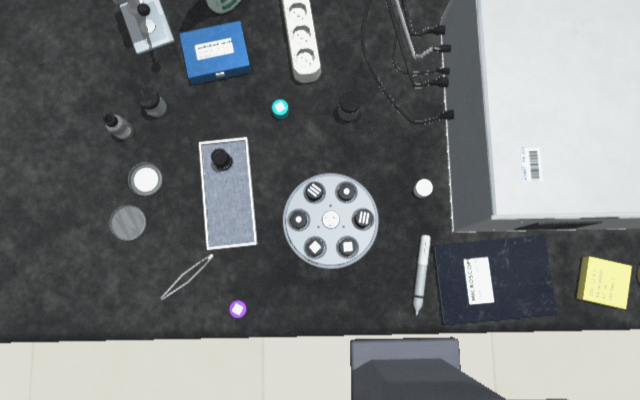

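View pics/side0.png

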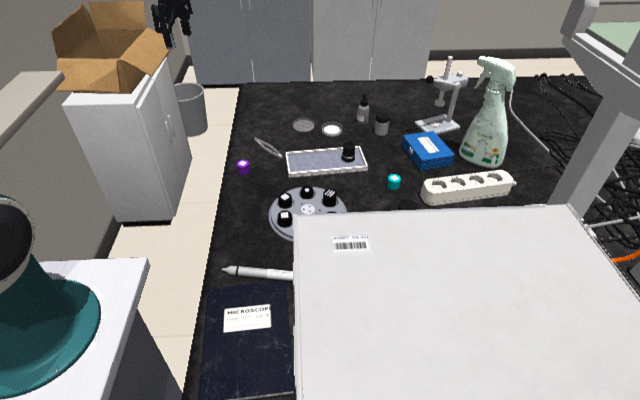

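The top view shows the plate centred near (331,219). Clockwise from the left pocket the samples are low (298,219), tall (314,190), low (346,191), tall (364,218), mid (348,247) and mid (316,246). The tray is at about (228,193) with the eyepiece at (221,158), and the can is at (348,112). The side view shows the same layout, with the plate partly hidden by the instrument box.

A 3-cycle through the tray does it: mid(348,247)→tray, tall(364,218)→its pocket, low(346,191)→the tall's pocket, mid→the low's pocket.

```bash
cat > h.py <<'E'
import numpy as np, cv2
from scipy.spatial.transform import Rotation as R
from workcell import bot, read_camera, camera_info, ticket
C={n:camera_info(n) for n in("side","top")}
def ray(n,u,v,z):
    c=C[n]; d=R.from_rotvec(c["orientation"]).apply([(u-c["cx"])/c["fx"],(v-c["cy"])/c["fy"],1])
    e=c["eye"]; return (e+d*(z-e[2])/d[2])[:2]
def proj(n,p):
    c=C[n]; q=R.from_rotvec(c["orientation"]).inv().apply(np.array(p)-c["eye"])
    return c["fx"]*q[0]/q[2]+c["cx"], c["fy"]*q[1]/q[2]+c["cy"]
def insert(g,u,v,r=7):
    m=np.zeros(g.shape,np.uint8); cv2.circle(m,(int(round(u)),int(round(v))),r,1,-1)
    w=np.clip(g.astype(float)-90,0,None)*m; M=cv2.moments(w.astype(np.float32))
    return M["m10"]/M["m00"],M["m01"]/M["m00"]
E
python3 - <<'E'
from h import *
im=cv2.imread("pics/top0.png"); g=cv2.cvtColor(im,6)
S=[("low",298,219,24),("tall",314,190,38),("low",346,191,24),("tall",364,218,38),("mid",348,247,31),("mid",316,246,31)]
P=[]
for k,u,v,z in S:
    a=insert(g,u,v); a=insert(g,*a); p=ray("top",*a,z/1000);P.append(p); print(k,np.round(a,1),p.round(4))
P=np.array(P); c=P.mean(0); print("centre",c)
d=P-c; print(np.hypot(*d.T).round(4),np.degrees(np.arctan2(d[:,1],d[:,0])).round(1))
# plate disc outline
m=((g>70)*255).astype(np.uint8); m[:,:275]=0; m[:,390:]=0; m[:165]=0; m[275:]=0
cs,_=cv2.findContours(m,0,1); k=max(cs,key=cv2.contourArea); e=cv2.fitEllipse(cv2.convexHull(k)); print(e, ray("top",*e[0],.014), ray("top",*e[0],.01))
# tray white rim
m=((g>60)*255).astype(np.uint8); m[:,:192]=0; m[:,265:]=0; m[:130]=0; m[256:]=0
cs,_=cv2.findContours(m,0,1); k=max(cs,key=cv2.contourArea); r=cv2.minAreaRect(k); print(r)
b=cv2.boxPoints(r); W=np.array([ray("top",*q,.014) for q in b]); print(W.round(4), np.linalg.norm(W-np.roll(W,1,0),axis=1).round(4),W.mean(0))
s=cv2.imread("pics/side0.png")
cv2.imwrite("pics/crop.png",np.hstack([cv2.resize(im[165:275,275:390],None,fx=3.4,fy=3.4),cv2.resize(s[140:250,255:370],None,fx=3.4,fy=3.4)]))
for p in P: print(np.round(proj("side",[*p,.03]),1))
E
```

```text
low [298.1 218.9] [0.478  0.3189]
tall [314.  189.8] [0.5278 0.2894]
low [346.2 190.9] [0.5272 0.2314]
tall [363.7 217.2] [0.4769 0.2027]
mid [347.6 246.2] [0.4268 0.2323]
mid [314.7 246.6] [0.4273 0.2902]
centre [0.47734665 0.26081779]
[0.0581 0.058  0.0579 0.0581 0.058  0.058 ] [  89.4   29.6  -30.6  -90.4 -150.5  149.6]
((330.2944030761719, 220.15452575683594), (96.82461547851562, 97.87120056152344), 168.76278686523438) [0.47575967 0.2611017 ] [0.4762403  0.26098493]
((228.0, 192.5), (125.0, 72.0), 90.0)
[[0.6498 0.5143]
 [0.6471 0.3804]
 [0.4153 0.3814]
 [0.4179 0.5104]] [0.2319 0.1339 0.2318 0.129 ] [0.53255197 0.44660192]
[307.2 186.9]
[329.9 194.7]
[331.9 212.8]
[309.  223.4]
[284.9 214.3]
[285.1 196.1]
```

View pics/crop.png

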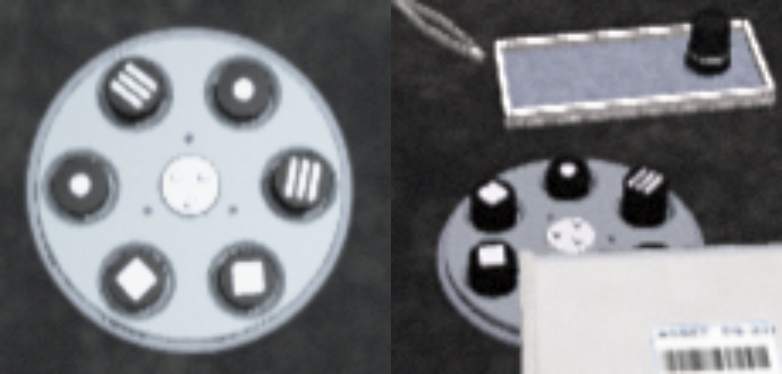

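The crops confirm the six kinds. The hexagon fit gives every sample a radius of 58.0 ± 0.1 mm, as specified, with the plate centre at (0.477, 0.261). The tray mask leaked, so I'll redo it from its bright rim and plan the first move.

```bash
cat >> h.py <<'E'
PC=np.array([.4773,.2608]); ANG=dict(A=89.5,B=29.5,Cc=-30.5,D=-90.5,E=-150.5,F=149.5)
def pocket(k):
    a=np.radians(ANG[k]); return PC+.058*np.array([np.cos(a),np.sin(a)])
def plan(x,y,z,ang=None):
    s=bot.read_state(); T=R.from_rotvec(s["tcp_rot"]); d=T.inv().apply(np.array([x,y,z])-s["tool_pos"])
    out="xyz "+str((d/.5).round(3))+" mm %.0f"%(1000*np.linalg.norm(d))
    if ang is not None:
        a=np.radians(ang); v=T.inv().apply([np.cos(a),np.sin(a),0]); r=np.degrees(np.arctan2(-v[0],v[1])); r=(r+90)%180-90
        dq1=np.arctan2(y,x)-s["q"][0]
        out+=" roll %.3f (%.1f deg) or %.3f; q6 %.2f q1chg %.2f"%(r/180,r,(r-np.sign(r)*180)/180,s["q"][5],dq1)
    print(out)
E
python3 - <<'E'
from h import *
im=cv2.imread("pics/top0.png"); hsv=cv2.cvtColor(im,40)
m=cv2.inRange(hsv,(0,0,165),(180,60,255)); m[:,:192]=0; m[:,262:]=0; m[:130]=0; m[256:]=0
m=cv2.morphologyEx(m,cv2.MORPH_CLOSE,np.ones((3,3)))
cs,_=cv2.findContours(m,0,1); k=max(cs,key=cv2.contourArea); r=cv2.minAreaRect(k); print(r)
b=cv2.boxPoints(r); W=np.array([ray("top",*q,.014) for q in b]); print(W.round(4), np.linalg.norm(W-np.roll(W,1,0),axis=1).round(4))
c=W.mean(0); e=ray("top",221,160,.047); 
i=np.argmax(np.linalg.norm(W-np.roll(W,1,0),axis=1)); ax=W[i]-W[i-1]; ax/=np.linalg.norm(ax); ax*=np.sign(ax@(e-c))
print("mid",c,"ax",ax,"free",c-.05*ax,"eyep",e, np.degrees(np.arctan2(ax[1],ax[0])))
print("can",ray("top",348,108,.056))
s=bot.read_state(); print(R.from_rotvec(s["tcp_rot"]).as_matrix().round(3)); print(pocket("E"))
plan(*pocket("E"),.09,ANG["E"])
E
```

```text
((226.716552734375, 193.0253143310547), (108.71040344238281, 50.513343811035156), 84.89783477783203)
[[0.6283 0.5052]
 [0.635  0.4119]
 [0.4336 0.3944]
 [0.4274 0.4847]] [0.2019 0.0935 0.2021 0.0905]
mid [0.53108449 0.44905   ] ax [0.99625795 0.0864297 ] free [0.4812716  0.44472852] eyep [0.58326203 0.4535176 ] 4.958243482667554
can [0.67169615 0.22582976]
[[-0.967  0.256 -0.001]
 [ 0.256  0.967 -0.002]
 [ 0.    -0.002 -1.   ]]
[0.42681937 0.23223943]
xyz [-0.706 -0.681  0.281] mm 510 roll 0.254 (45.7 deg) or -0.746; q6 -0.04 q1chg -0.78
```

Call:
{"name": "servo_tool", "arguments": {"targets": [{"hand": 0, "x": -0.07, "y": -0.07, "z": 0.02, "roll": 0.03}, {"hand": 0, "x": -0.12, "y": -0.12, "z": 0.04, "roll": 0.06}, {"hand": 0, "x": -0.17, "y": -0.17, "z": 0.06, "roll": 0.09}, {"hand": 0, "x": -0.22, "y": -0.22, "z": 0.08, "roll": 0.12}, {"hand": 0, "x": -0.27, "y": -0.27, "z": 0.1, "roll": 0.15}, {"hand": 0, "x": -0.32, "y": -0.32, "z": 0.12, "roll": 0.18}, {"hand": 0, "x": -0.37, "y": -0.37, "z": 0.14, "roll": 0.21}, {"hand": 0, "x": -0.4, "y": -0.4, "z": 0.15, "roll": 0.24}, {"hand": 0, "x": -0.4, "y": -0.4, "z": 0.15, "roll": 0.254}, {"hand": 0, "x": -0.4, "y": -0.4, "z": 0.15, "roll": 0.254}], "grip_force": 40}}

```text
time: 0.93
tool_pos: [0.315, 0.4061, 0.1552]
tcp_rot: [-1.589, -2.71, 0.003]
wrist_force: [0.1, -0.7, -1.1]
width: 0.497
grip_force: 0.0
```

```bash
python3 - <<'E'
from h import *
s=bot.read_state(); print(s["tool_pos"],s["q"].round(3),s["width"])
plan(*pocket("E"),.09,ANG["E"])
E
```

```text
[0.31500774 0.40608266 0.15522475] [ 0.863  0.022  2.024 -0.     1.097  0.352] 0.4974967556621876
xyz [-0.413  0.026  0.131] mm 217 roll -0.001 (-0.3 deg) or 0.999; q6 0.35 q1chg -0.36
```

Call:
{"name": "servo_tool", "arguments": {"targets": [{"hand": 0, "x": -0.07, "y": 0.004, "z": 0.02, "roll": 0}, {"hand": 0, "x": -0.14, "y": 0.008, "z": 0.04, "roll": 0}, {"hand": 0, "x": -0.21, "y": 0.012, "z": 0.06, "roll": 0}, {"hand": 0, "x": -0.28, "y": 0.016, "z": 0.08, "roll": 0}, {"hand": 0, "x": -0.35, "y": 0.021, "z": 0.1, "roll": 0}, {"hand": 0, "x": -0.39, "y": 0.024, "z": 0.12, "roll": 0}, {"hand": 0, "x": -0.413, "y": 0.026, "z": 0.131, "roll": 0}, {"hand": 0, "x": -0.413, "y": 0.026, "z": 0.131, "roll": 0}, {"hand": 0, "x": -0.413, "y": 0.026, "z": 0.131, "roll": 0}]}}

```text
time: 1.68
tool_pos: [0.4276, 0.235, 0.0906]
tcp_rot: [-1.584, -2.712, 0.0]
wrist_force: [-0.2, -0.2, 0.2]
width: 0.5
grip_force: 0.0
```

```bash
python3 - <<'E'
from h import *
s=bot.read_state(); print(s["tool_pos"],s["q"].round(3),s["width"])
plan(*pocket("E"),.016,ANG["E"])
cv2.imwrite("pics/t1.png",cv2.resize(np.hstack([read_camera("top")[150:290,260:420],read_camera("side")[120:260,235:395]])[:,:,::-1],None,fx=2.5,fy=2.5))
E
```

```text
[0.42755809 0.23496854 0.09061273] [ 4.510e-01  4.700e-02  2.133e+00  1.000e-03  9.630e-01 -6.300e-02] 0.49988129425853034
xyz [-0.004 -0.004  0.149] mm 75 roll -0.000 (-0.1 deg) or 1.000; q6 -0.06 q1chg 0.05
```

View pics/t1.png

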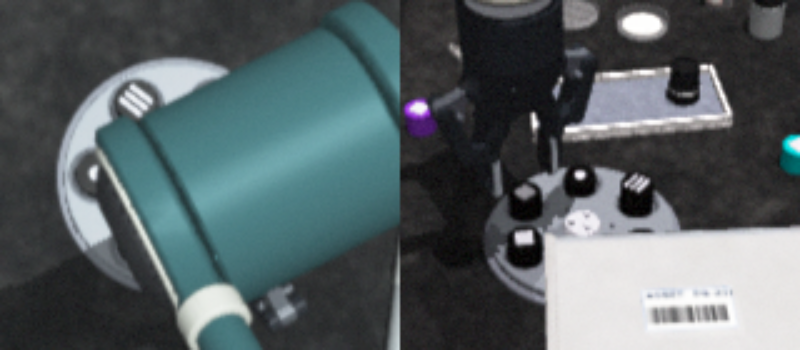

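```bash
python3 - <<'E'
from h import *
for k in(-.021,.021):
    a=np.radians(29.5); p=[.4276+k*np.cos(a),.235+k*np.sin(a),.094]; u,v=proj("side",p); print((u-235)*2.5+400,(v-120)*2.5)
E
```

```text
498.8083623195531 186.5360803791305
544.1015534209953 168.07963911672607
```

The side view shows the fingertips at about (497,190) and (550,168) in the crop. The predicted positions are (499,187) and (544,168), so the arm agrees with the cameras. Next I descend, close and lift.

Call:
{"name": "servo_tool", "arguments": {"targets": [{"hand": 0, "x": -0.004, "y": -0.004, "z": 0.04, "roll": 0}, {"hand": 0, "x": -0.004, "y": -0.004, "z": 0.08, "roll": 0}, {"hand": 0, "x": -0.004, "y": -0.004, "z": 0.11, "roll": 0}, {"hand": 0, "x": -0.004, "y": -0.004, "z": 0.13, "roll": 0}, {"hand": 0, "x": -0.004, "y": -0.004, "z": 0.14, "roll": 0}, {"hand": 0, "x": -0.004, "y": -0.004, "z": 0.149, "roll": 0}, {"hand": 0, "x": -0.004, "y": -0.004, "z": 0.149, "roll": 0}, {"hand": 0, "x": -0.004, "y": -0.004, "z": 0.149, "roll": 0}]}}

```text
time: 2.45
tool_pos: [0.4274, 0.2324, 0.0168]
tcp_rot: [1.583, 2.713, 0.001]
wrist_force: [1.0, -0.1, -0.0]
width: 0.5
grip_force: 0.0
```

Call:
{"name": "servo_tool", "arguments": {"targets": [{"hand": 0.2, "x": 0, "y": 0, "z": 0, "roll": 0}, {"hand": 0.4, "x": 0, "y": 0, "z": 0, "roll": 0}, {"hand": 0.7, "x": 0, "y": 0, "z": 0, "roll": 0}, {"hand": 1, "x": 0, "y": 0, "z": 0, "roll": 0}, {"hand": 1, "x": 0, "y": 0, "z": 0, "roll": 0}, {"hand": 1, "x": 0, "y": 0, "z": 0, "roll": 0}], "grip_force": 40}}

```text
time: 2.95
tool_pos: [0.4279, 0.2323, 0.0174]
tcp_rot: [1.584, 2.712, 0.003]
wrist_force: [-1.0, -0.2, 5.7]
width: 0.328
grip_force: 39.6
```

Call:
{"name": "servo_tool", "arguments": {"targets": [{"hand": 1, "x": 0, "y": 0, "z": -0.01, "roll": 0}, {"hand": 1, "x": 0, "y": 0, "z": -0.03, "roll": 0}, {"hand": 1, "x": 0, "y": 0, "z": -0.06, "roll": 0}, {"hand": 1, "x": 0, "y": 0, "z": -0.1, "roll": 0}, {"hand": 1, "x": 0, "y": 0, "z": -0.14, "roll": 0}, {"hand": 1, "x": 0, "y": 0, "z": -0.16, "roll": 0}, {"hand": 1, "x": 0, "y": 0, "z": -0.16, "roll": 0}]}}

```text
time: 3.53
tool_pos: [0.4292, 0.2328, 0.0995]
tcp_rot: [1.582, 2.71, 0.008]
wrist_force: [0.3, 0.3, 0.8]
width: 0.328
grip_force: 39.5
```

```bash
python3 - <<'E'
from h import *
s=bot.read_state(); print(s["tool_pos"],s["width"],s["grip_force"],s["q"].round(2))
for a in (4.96,94.96,29.5): plan(.4813,.4447,s["tool_pos"][2],a)
cv2.imwrite("pics/t2.png",cv2.resize(read_camera("side")[100:240,235:395][:,:,::-1],None,fx=3.5,fy=3.5))
E
```

```text
[0.42923443 0.23284704 0.09951224] 0.32847144054073923 39.46756303310394 [ 0.45  0.03  2.13 -0.    0.97 -0.07]
xyz [0.318 0.299 0.002] mm 218 roll 0.136 (24.5 deg) or -0.864; q6 -0.07 q1chg 0.30
xyz [0.318 0.299 0.002] mm 218 roll -0.364 (-65.5 deg) or 0.636; q6 -0.07 q1chg 0.30
xyz [0.318 0.299 0.002] mm 218 roll -0.000 (-0.1 deg) or 1.000; q6 -0.07 q1chg 0.30
```

View pics/t2.png

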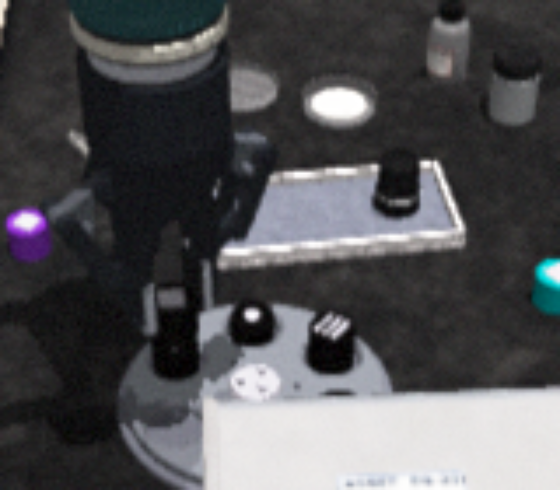

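The held mid sits upright at (172,300) and its pocket is clear. I'll carry it to the tray.

Call:
{"name": "servo_tool", "arguments": {"targets": [{"hand": 1, "x": 0.02, "y": 0.02, "z": 0, "roll": 0}, {"hand": 1, "x": 0.06, "y": 0.056, "z": 0, "roll": 0}, {"hand": 1, "x": 0.11, "y": 0.104, "z": 0, "roll": 0}, {"hand": 1, "x": 0.16, "y": 0.15, "z": 0, "roll": 0}, {"hand": 1, "x": 0.21, "y": 0.197, "z": 0, "roll": 0}, {"hand": 1, "x": 0.26, "y": 0.245, "z": 0, "roll": 0}, {"hand": 1, "x": 0.3, "y": 0.282, "z": 0, "roll": 0}, {"hand": 1, "x": 0.318, "y": 0.299, "z": 0, "roll": 0}, {"hand": 1, "x": 0.318, "y": 0.299, "z": 0, "roll": 0}, {"hand": 1, "x": 0.318, "y": 0.299, "z": 0, "roll": 0}]}}

```text
time: 4.42
tool_pos: [0.4779, 0.4435, 0.0943]
tcp_rot: [-1.582, -2.713, 0.005]
wrist_force: [-0.8, -0.4, -1.1]
width: 0.327
grip_force: 39.5
```

Call:
{"name": "servo_tool", "arguments": {"targets": [{"hand": 1, "x": 0, "y": 0, "z": 0.04, "roll": 0}, {"hand": 1, "x": 0, "y": 0, "z": 0.08, "roll": 0}, {"hand": 1, "x": 0, "y": 0, "z": 0.11, "roll": 0}, {"hand": 1, "x": 0, "y": 0, "z": 0.13, "roll": 0}, {"hand": 1, "x": 0, "y": 0, "z": 0.14, "roll": 0}, {"hand": 1, "x": 0, "y": 0, "z": 0.15, "roll": 0}, {"hand": 1, "x": 0, "y": 0, "z": 0.15, "roll": 0}]}}

```text
time: 5.0
tool_pos: [0.4787, 0.4429, 0.0206]
tcp_rot: [-1.584, -2.712, 0.002]
wrist_force: [-0.7, 0.0, -0.2]
width: 0.326
grip_force: 39.5
```

```bash
python3 - <<'E'
from h import *
plan(.4813,.4447,.0165)
cv2.imwrite("pics/t3.png",cv2.resize(read_camera("side")[100:240,235:395][:,:,::-1],None,fx=3.5,fy=3.5))
E
```

```text
xyz [0.001 0.006 0.008] mm 5
```

View pics/t3.png

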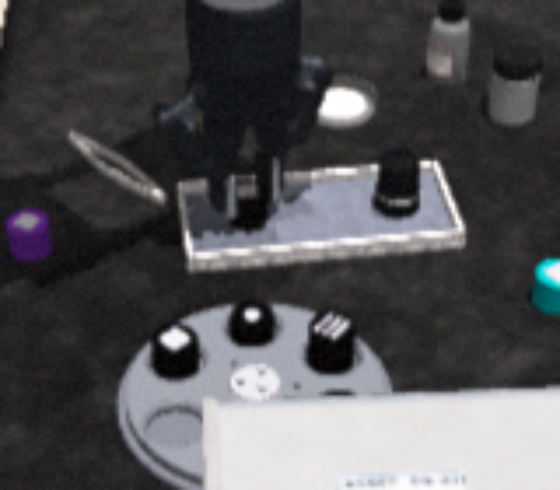

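The sample is over the free end of the tray at (245,205), about 4 mm above the cloth. I'll lower it, release and retreat.

Call:
{"name": "servo_tool", "arguments": {"targets": [{"hand": 1, "x": 0, "y": 0, "z": 0.003, "roll": 0}, {"hand": 1, "x": 0, "y": 0, "z": 0.006, "roll": 0}, {"hand": 1, "x": 0, "y": 0, "z": 0.008, "roll": 0}, {"hand": 1, "x": 0, "y": 0, "z": 0.008, "roll": 0}, {"hand": 1, "x": 0, "y": 0, "z": 0.008, "roll": 0}]}}

```text
time: 5.47
tool_pos: [0.4791, 0.4439, 0.0175]
tcp_rot: [1.584, 2.713, 0.0]
wrist_force: [0.3, -0.5, 0.2]
width: 0.329
grip_force: 39.6
```

Call:
{"name": "servo_tool", "arguments": {"targets": [{"hand": 0.25, "x": 0, "y": 0, "z": 0, "roll": 0}, {"hand": 0.1, "x": 0, "y": 0, "z": 0, "roll": 0}, {"hand": 0, "x": 0, "y": 0, "z": 0, "roll": 0}, {"hand": 0, "x": 0, "y": 0, "z": 0, "roll": 0}, {"hand": 0, "x": 0, "y": 0, "z": -0.02, "roll": 0}, {"hand": 0, "x": 0, "y": 0, "z": -0.06, "roll": 0}, {"hand": 0, "x": 0, "y": 0, "z": -0.11, "roll": 0}, {"hand": 0, "x": 0, "y": 0, "z": -0.16, "roll": 0}, {"hand": 0, "x": 0, "y": 0, "z": -0.16, "roll": 0}, {"hand": 0, "x": 0, "y": 0, "z": -0.16, "roll": 0}]}}

```text
time: 6.3
tool_pos: [0.4806, 0.4452, 0.1007]
tcp_rot: [1.583, 2.712, 0.009]
wrist_force: [0.7, -0.0, 0.6]
width: 0.503
grip_force: 0.0
```

```bash
python3 - <<'E'
from h import *
s=bot.read_state(); print(s["tool_pos"],s["width"],s["q"].round(2))
print(pocket("D"));plan(*pocket("D"),s["tool_pos"][2],ANG["D"])
E
```

```text
[0.48064848 0.44524858 0.10071448] 0.5026783138443098 [0.71 0.33 1.77 0.   1.03 0.2 ]
[0.47679386 0.20280221]
xyz [-0.418 -0.245 -0.002] mm 242 roll -0.334 (-60.0 deg) or 0.666; q6 0.20 q1chg -0.31
```

Call:
{"name": "servo_tool", "arguments": {"targets": [{"hand": 0, "x": -0.05, "y": -0.03, "z": 0, "roll": -0.035}, {"hand": 0, "x": -0.1, "y": -0.06, "z": 0, "roll": -0.07}, {"hand": 0, "x": -0.16, "y": -0.095, "z": 0, "roll": -0.105}, {"hand": 0, "x": -0.22, "y": -0.13, "z": 0, "roll": -0.14}, {"hand": 0, "x": -0.28, "y": -0.165, "z": 0, "roll": -0.18}, {"hand": 0, "x": -0.34, "y": -0.2, "z": 0, "roll": -0.22}, {"hand": 0, "x": -0.39, "y": -0.23, "z": 0, "roll": -0.26}, {"hand": 0, "x": -0.418, "y": -0.245, "z": 0, "roll": -0.3}, {"hand": 0, "x": -0.418, "y": -0.245, "z": 0, "roll": -0.334}, {"hand": 0, "x": -0.418, "y": -0.245, "z": 0, "roll": -0.334}]}}

```text
time: 7.13
tool_pos: [0.474, 0.2, 0.0962]
tcp_rot: [-0.011, -3.139, 0.001]
wrist_force: [-0.1, -0.5, -0.3]
width: 0.499
grip_force: 0.0
```

Call:
{"name": "servo_tool", "arguments": {"targets": [{"hand": 0, "x": 0, "y": 0, "z": 0.04, "roll": 0}, {"hand": 0, "x": 0, "y": 0, "z": 0.07, "roll": 0}, {"hand": 0, "x": 0, "y": 0, "z": 0.07, "roll": 0}, {"hand": 0, "x": 0, "y": 0, "z": 0.07, "roll": 0}]}}

```text
time: 7.47
tool_pos: [0.4735, 0.2015, 0.0609]
tcp_rot: [-0.014, -3.138, 0.002]
wrist_force: [0.4, 0.6, 0.2]
width: 0.498
grip_force: 0.0
```

```bash
python3 - <<'E'
from h import *
s=bot.read_state(); print(s["tool_pos"],s["width"],s["q"].round(2))
plan(*pocket("D"),.018,ANG["D"])
im=read_camera("top")[:,:,::-1];g=cv2.cvtColor(im,6); cv2.imwrite("pics/t4full.png",im)
cv2.imwrite("pics/t4.png",cv2.resize(np.hstack([im[130:290,190:400],read_camera("side")[120:280,235:395][:,:,::-1]]),None,fx=2.15,fy=2.15))
a=proj("top",[.479,.444,.031]); a=insert(g,*a); print(ray("top",*insert(g,*a),.031))
E
```

```text
[0.47354937 0.20147048 0.060891  ] 0.4982844313618937 [ 0.35  0.14  2.1   0.    0.91 -1.21]
xyz [-0.007  0.003  0.086] mm 43 roll -0.000 (-0.0 deg) or 1.000; q6 -1.21 q1chg 0.05
[0.47923298 0.44470247]
```

View pics/t4.png

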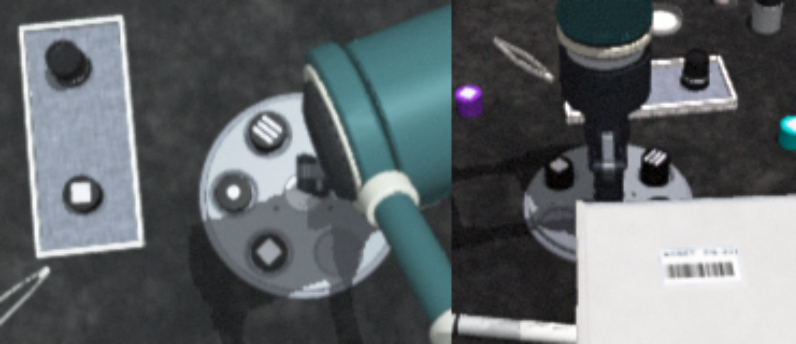

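The mid stands on the tray at world (0.479, 0.445), and the gripper is over the tall in pocket D. Next I grasp the tall.

Call:
{"name": "servo_tool", "arguments": {"targets": [{"hand": 0, "x": -0.007, "y": 0.003, "z": 0, "roll": 0}, {"hand": 0, "x": -0.007, "y": 0.003, "z": 0.03, "roll": 0}, {"hand": 0, "x": -0.007, "y": 0.003, "z": 0.06, "roll": 0}, {"hand": 0, "x": -0.007, "y": 0.003, "z": 0.075, "roll": 0}, {"hand": 0, "x": -0.007, "y": 0.003, "z": 0.083, "roll": 0}, {"hand": 0, "x": -0.007, "y": 0.003, "z": 0.083, "roll": 0}, {"hand": 0, "x": -0.007, "y": 0.003, "z": 0.083, "roll": 0}]}}

```text
time: 8.15
tool_pos: [0.479, 0.2032, 0.0212]
tcp_rot: [0.012, 3.141, 0.0]
wrist_force: [0.6, 0.1, -0.3]
width: 0.501
grip_force: 0.0
```

Call:
{"name": "servo_tool", "arguments": {"targets": [{"hand": 0.2, "x": 0, "y": 0, "z": 0, "roll": 0}, {"hand": 0.4, "x": 0, "y": 0, "z": 0, "roll": 0}, {"hand": 0.7, "x": 0, "y": 0, "z": 0, "roll": 0}, {"hand": 1, "x": 0, "y": 0, "z": 0, "roll": 0}, {"hand": 1, "x": 0, "y": 0, "z": 0, "roll": 0}, {"hand": 1, "x": 0, "y": 0, "z": 0, "roll": 0}]}}

```text
time: 8.65
tool_pos: [0.4796, 0.2035, 0.0219]
tcp_rot: [0.012, 3.14, 0.001]
wrist_force: [0.0, -0.5, 6.3]
width: 0.335
grip_force: 39.7
```

Call:
{"name": "servo_tool", "arguments": {"targets": [{"hand": 1, "x": 0, "y": 0, "z": -0.01, "roll": 0}, {"hand": 1, "x": 0, "y": 0, "z": -0.03, "roll": 0}, {"hand": 1, "x": 0, "y": 0, "z": -0.06, "roll": 0}, {"hand": 1, "x": 0, "y": 0, "z": -0.1, "roll": 0}, {"hand": 1, "x": 0, "y": 0, "z": -0.13, "roll": 0}, {"hand": 1, "x": 0, "y": 0, "z": -0.13, "roll": 0}, {"hand": 1, "x": 0, "y": 0, "z": -0.13, "roll": 0}]}}

```text
time: 9.23
tool_pos: [0.4794, 0.2033, 0.087]
tcp_rot: [0.012, 3.139, 0.001]
wrist_force: [-0.4, -0.1, -1.1]
width: 0.337
grip_force: 39.4
```

```bash
python3 - <<'E'
from h import *
s=bot.read_state(); print(s["tool_pos"],s["width"],s["q"].round(2))
plan(*pocket("E"),s["tool_pos"][2],ANG["E"])
E
```

```text
[0.47940068 0.2033266  0.08695813] 0.33660750530636907 [ 0.35  0.11  2.07 -0.    0.96 -1.21]
xyz [ 0.106  0.057 -0.   ] mm 60 roll 0.334 (60.1 deg) or -0.666; q6 -1.21 q1chg 0.15
```

Call:
{"name": "servo_tool", "arguments": {"targets": [{"hand": 1, "x": 0.02, "y": 0.01, "z": 0, "roll": 0.035}, {"hand": 1, "x": 0.04, "y": 0.02, "z": 0, "roll": 0.07}, {"hand": 1, "x": 0.06, "y": 0.03, "z": 0, "roll": 0.105}, {"hand": 1, "x": 0.08, "y": 0.04, "z": 0, "roll": 0.14}, {"hand": 1, "x": 0.1, "y": 0.05, "z": 0, "roll": 0.18}, {"hand": 1, "x": 0.106, "y": 0.057, "z": 0, "roll": 0.22}, {"hand": 1, "x": 0.106, "y": 0.057, "z": 0, "roll": 0.26}, {"hand": 1, "x": 0.106, "y": 0.057, "z": 0, "roll": 0.3}, {"hand": 1, "x": 0.106, "y": 0.057, "z": 0, "roll": 0.334}, {"hand": 1, "x": 0.106, "y": 0.057, "z": 0, "roll": 0.334}]}}

```text
time: 10.07
tool_pos: [0.4245, 0.2314, 0.0842]
tcp_rot: [-1.586, -2.71, 0.004]
wrist_force: [0.6, 0.3, 0.1]
width: 0.335
grip_force: 39.4
```

Call:
{"name": "servo_tool", "arguments": {"targets": [{"hand": 1, "x": 0, "y": 0, "z": 0.03, "roll": 0}, {"hand": 1, "x": 0, "y": 0, "z": 0.06, "roll": 0}, {"hand": 1, "x": 0, "y": 0, "z": 0.075, "roll": 0}, {"hand": 1, "x": 0, "y": 0, "z": 0.075, "roll": 0}, {"hand": 1, "x": 0, "y": 0, "z": 0.075, "roll": 0}]}}

```text
time: 10.48
tool_pos: [0.4249, 0.2315, 0.0474]
tcp_rot: [-1.581, -2.713, 0.003]
wrist_force: [0.1, -0.4, -0.4]
width: 0.331
grip_force: 39.5
```

```bash
python3 - <<'E'
from h import *
for i in range(3):
    s=bot.read_state(); print(s["tool_pos"],s["joint_vel"].round(3)[:3]); 
    im=read_camera("side")
cv2.imwrite("pics/t5.png",cv2.resize(im[130:250,235:385][:,:,::-1],None,fx=5,fy=5))
T=R.from_rotvec(s["tcp_rot"]); p=pocket("E")-T.apply([.0026,0,0])[:2]; print(p)
plan(*pocket("E"),.0225,ANG["E"]);plan(*p,.0225,ANG["E"])
E
```

```text
[0.42489628 0.231478   0.04737001] [ 0.002 -0.017 -0.025]
[0.42568039 0.23186047 0.04814686] [ 0.001 -0.013 -0.015]
[0.42620404 0.23211906 0.04867998] [-0.002 -0.008 -0.007]
[0.42809944 0.22997638]
xyz [-0.     0.001  0.053] mm 26 roll -0.000 (-0.0 deg) or 1.000; q6 -0.07 q1chg 0.05
xyz [-0.006  0.001  0.053] mm 27 roll -0.000 (-0.0 deg) or 1.000; q6 -0.07 q1chg 0.05
```

View pics/t5.png

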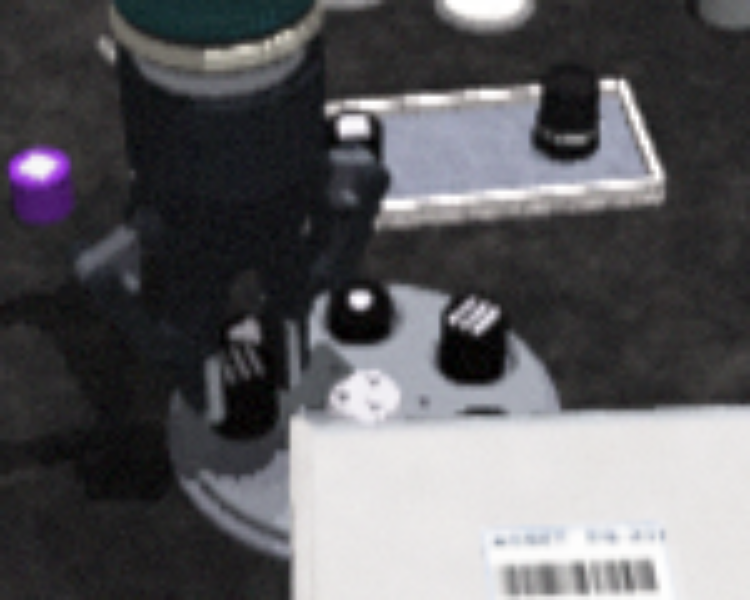

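```bash
python3 - <<'E'
from h import *
im=cv2.imread("pics/t5.png")
print(ray("side",283.6,202,.065), np.round(proj("side",[*pocket("E"),.065]),1))
E
```

```text
[0.42595749 0.23323182] [284.  202.3]
```

The held tall is at (0.426, 0.233), about 1 mm from pocket E's centre. I'll lower it.

Call:
{"name": "servo_tool", "arguments": {"targets": [{"hand": 1, "x": -0.002, "y": 0.001, "z": 0.01, "roll": 0}, {"hand": 1, "x": -0.002, "y": 0.001, "z": 0.02, "roll": 0}, {"hand": 1, "x": -0.002, "y": 0.001, "z": 0.03, "roll": 0}, {"hand": 1, "x": -0.002, "y": 0.001, "z": 0.04, "roll": 0}, {"hand": 1, "x": -0.002, "y": 0.001, "z": 0.046, "roll": 0}, {"hand": 1, "x": -0.002, "y": 0.001, "z": 0.051, "roll": 0}, {"hand": 1, "x": -0.002, "y": 0.001, "z": 0.053, "roll": 0}, {"hand": 1, "x": -0.002, "y": 0.001, "z": 0.053, "roll": 0}, {"hand": 1, "x": -0.002, "y": 0.001, "z": 0.053, "roll": 0}]}}

```text
time: 11.38
tool_pos: [0.4263, 0.2312, 0.0219]
tcp_rot: [-1.583, -2.713, 0.002]
wrist_force: [-1.9, -0.9, 4.2]
width: 0.334
grip_force: 39.9
```

Contact is light (4 N) at the expected height, so I release, lift and go to the low in pocket C.

Call:
{"name": "servo_tool", "arguments": {"targets": [{"hand": 0.25, "x": 0, "y": 0, "z": 0, "roll": 0}, {"hand": 0.1, "x": 0, "y": 0, "z": 0, "roll": 0}, {"hand": 0, "x": 0, "y": 0, "z": 0, "roll": 0}, {"hand": 0, "x": 0, "y": 0, "z": 0, "roll": 0}, {"hand": 0, "x": 0, "y": 0, "z": -0.02, "roll": 0}, {"hand": 0, "x": 0, "y": 0, "z": -0.06, "roll": 0}, {"hand": 0, "x": 0, "y": 0, "z": -0.11, "roll": 0}, {"hand": 0, "x": 0, "y": 0, "z": -0.16, "roll": 0}, {"hand": 0, "x": 0, "y": 0, "z": -0.16, "roll": 0}, {"hand": 0, "x": 0, "y": 0, "z": -0.16, "roll": 0}]}}

```text
time: 12.22
tool_pos: [0.4286, 0.2323, 0.1044]
tcp_rot: [1.582, 2.711, 0.007]
wrist_force: [-0.1, -0.4, -0.6]
width: 0.501
grip_force: 0.0
```

```bash
python3 - <<'E'
from h import *
s=bot.read_state(); print(s["tool_pos"],s["width"],s["q"].round(2))
print(pocket("Cc"));plan(*pocket("Cc"),s["tool_pos"][2],ANG["Cc"])
E
```

```text
[0.42861388 0.23225346 0.1044491 ] 0.5006404195971391 [ 0.45  0.02  2.13  0.    0.99 -0.07]
[0.52727449 0.23136277]
xyz [-0.099  0.171  0.001] mm 99 roll 0.333 (60.0 deg) or -0.667; q6 -0.07 q1chg -0.03
```

Call:
{"name": "servo_tool", "arguments": {"targets": [{"hand": 0, "x": -0.015, "y": 0.025, "z": 0, "roll": 0.035}, {"hand": 0, "x": -0.035, "y": 0.06, "z": 0, "roll": 0.07}, {"hand": 0, "x": -0.055, "y": 0.095, "z": 0, "roll": 0.105}, {"hand": 0, "x": -0.075, "y": 0.13, "z": 0, "roll": 0.14}, {"hand": 0, "x": -0.09, "y": 0.16, "z": 0, "roll": 0.18}, {"hand": 0, "x": -0.099, "y": 0.171, "z": 0, "roll": 0.22}, {"hand": 0, "x": -0.099, "y": 0.171, "z": 0, "roll": 0.26}, {"hand": 0, "x": -0.099, "y": 0.171, "z": 0.03, "roll": 0.3}, {"hand": 0, "x": -0.099, "y": 0.171, "z": 0.06, "roll": 0.333}, {"hand": 0, "x": -0.099, "y": 0.171, "z": 0.08, "roll": 0.333}]}}

```text
time: 13.05
tool_pos: [0.524, 0.2296, 0.0593]
tcp_rot: [-2.729, -1.555, 0.006]
wrist_force: [-1.1, -0.9, -0.3]
width: 0.496
grip_force: 0.0
```

Call:
{"name": "servo_tool", "arguments": {"targets": [{"hand": 0, "x": 0, "y": 0, "z": 0, "roll": 0}, {"hand": 0, "x": 0, "y": 0, "z": 0, "roll": 0}, {"hand": 0, "x": 0, "y": 0, "z": 0, "roll": 0}, {"hand": 0, "x": 0, "y": 0, "z": 0, "roll": 0}]}}

```text
time: 13.38
tool_pos: [0.5262, 0.2306, 0.0626]
tcp_rot: [2.726, 1.561, 0.002]
wrist_force: [0.9, 0.4, 0.4]
width: 0.501
grip_force: 0.0
```

```bash
python3 - <<'E'
from h import *
s=bot.read_state(); print(s["tool_pos"],s["width"],s["q"].round(2))
plan(*pocket("Cc"),.014,ANG["Cc"])
cv2.imwrite("pics/t6.png",cv2.resize(np.hstack([read_camera("top")[130:290,190:400],read_camera("side")[120:280,235:395]])[:,:,::-1],None,fx=2.15,fy=2.15))
E
```

```text
[0.52617149 0.23056239 0.06263366] 0.5007653395433618 [0.37 0.24 1.97 0.   0.93 0.9 ]
xyz [0.002 0.001 0.097] mm 49 roll 0.000 (0.1 deg) or -1.000; q6 0.90 q1chg 0.04
```

View pics/t6.png

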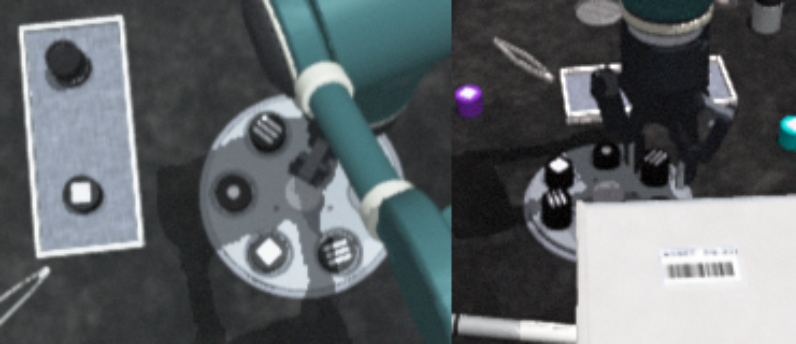

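The tall stands in pocket E, opposite the other tall, and the gripper straddles the low in pocket C. I'll descend carefully.

Call:
{"name": "servo_tool", "arguments": {"targets": [{"hand": 0, "x": 0.002, "y": 0.001, "z": 0.03, "roll": 0}, {"hand": 0, "x": 0.002, "y": 0.001, "z": 0.06, "roll": 0}, {"hand": 0, "x": 0.002, "y": 0.001, "z": 0.075, "roll": 0}, {"hand": 0, "x": 0.002, "y": 0.001, "z": 0.085, "roll": 0}, {"hand": 0, "x": 0.002, "y": 0.001, "z": 0.091, "roll": 0}, {"hand": 0, "x": 0.002, "y": 0.001, "z": 0.095, "roll": 0}, {"hand": 0, "x": 0.002, "y": 0.001, "z": 0.095, "roll": 0}, {"hand": 0, "x": 0.002, "y": 0.001, "z": 0.095, "roll": 0}, {"hand": 0, "x": 0.002, "y": 0.001, "z": 0.095, "roll": 0}]}}

```text
time: 14.23
tool_pos: [0.527, 0.2311, 0.0149]
tcp_rot: [2.727, 1.559, 0.002]
wrist_force: [0.1, -0.1, -0.3]
width: 0.501
grip_force: 0.0
```

Call:
{"name": "servo_tool", "arguments": {"targets": [{"hand": 0.2, "x": 0, "y": 0, "z": 0, "roll": 0}, {"hand": 0.4, "x": 0, "y": 0, "z": 0, "roll": 0}, {"hand": 0.7, "x": 0, "y": 0, "z": 0, "roll": 0}, {"hand": 1, "x": 0, "y": 0, "z": 0, "roll": 0}, {"hand": 1, "x": 0, "y": 0, "z": 0, "roll": 0}, {"hand": 1, "x": 0, "y": 0, "z": 0, "roll": 0}]}}

```text
time: 14.73
tool_pos: [0.5271, 0.2311, 0.0151]
tcp_rot: [2.727, 1.559, 0.002]
wrist_force: [-0.8, -0.4, 4.3]
width: 0.32
grip_force: 39.4
```

Call:
{"name": "servo_tool", "arguments": {"targets": [{"hand": 1, "x": 0, "y": 0, "z": -0.01, "roll": 0}, {"hand": 1, "x": 0, "y": 0, "z": -0.02, "roll": 0}, {"hand": 1, "x": 0, "y": 0, "z": -0.04, "roll": 0}, {"hand": 1, "x": 0, "y": 0, "z": -0.07, "roll": 0}, {"hand": 1, "x": 0, "y": 0, "z": -0.1, "roll": 0}, {"hand": 1, "x": 0, "y": 0, "z": -0.11, "roll": 0}, {"hand": 1, "x": 0, "y": 0, "z": -0.11, "roll": 0}, {"hand": 1, "x": 0, "y": 0, "z": -0.11, "roll": 0}]}}

```text
time: 15.4
tool_pos: [0.5267, 0.231, 0.0697]
tcp_rot: [2.727, 1.559, 0.001]
wrist_force: [-0.5, 0.1, -0.2]
width: 0.323
grip_force: 39.4
```

```bash
python3 - <<'E'
from h import *
s=bot.read_state(); print(s["tool_pos"],s["width"],s["grip_force"],s["q"].round(2))
plan(*pocket("D"),s["tool_pos"][2],ANG["D"])
cv2.imwrite("pics/t7.png",cv2.resize(read_camera("side")[130:250,265:415][:,:,::-1],None,fx=4,fy=4))
E
```

```text
[0.52666682 0.23095952 0.06966321] 0.32294792436845043 39.414156675338745 [0.37 0.23 1.97 0.   0.94 0.9 ]
xyz [-0.099 -0.057 -0.   ] mm 57 roll 0.333 (60.0 deg) or -0.667; q6 0.90 q1chg 0.03
```

View pics/t7.png

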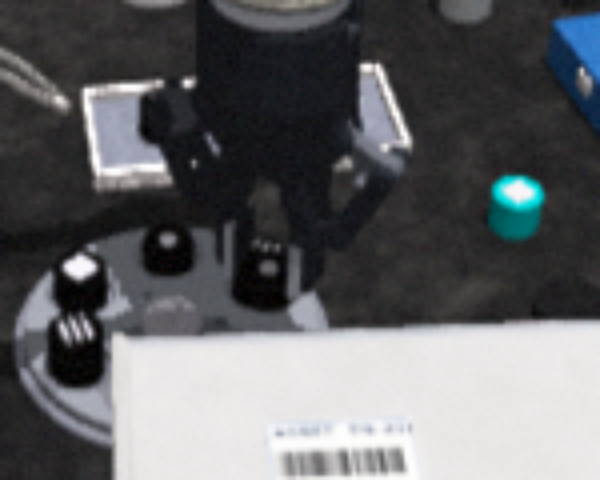

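The low is held upright at (265,275). I'll carry it to pocket D (q6 reaches about 2.0, within range).

Call:
{"name": "servo_tool", "arguments": {"targets": [{"hand": 1, "x": -0.015, "y": -0.009, "z": 0, "roll": 0.035}, {"hand": 1, "x": -0.035, "y": -0.02, "z": 0, "roll": 0.07}, {"hand": 1, "x": -0.055, "y": -0.032, "z": 0, "roll": 0.105}, {"hand": 1, "x": -0.075, "y": -0.043, "z": 0, "roll": 0.14}, {"hand": 1, "x": -0.09, "y": -0.052, "z": 0, "roll": 0.18}, {"hand": 1, "x": -0.099, "y": -0.057, "z": 0, "roll": 0.22}, {"hand": 1, "x": -0.099, "y": -0.057, "z": 0, "roll": 0.26}, {"hand": 1, "x": -0.099, "y": -0.057, "z": 0, "roll": 0.3}, {"hand": 1, "x": -0.099, "y": -0.057, "z": 0, "roll": 0.333}, {"hand": 1, "x": -0.099, "y": -0.057, "z": 0, "roll": 0.333}]}}

```text
time: 16.28
tool_pos: [0.4758, 0.2023, 0.0681]
tcp_rot: [3.141, -0.016, -0.003]
wrist_force: [0.3, 0.2, -0.6]
width: 0.323
grip_force: 39.4
```

Call:
{"name": "servo_tool", "arguments": {"targets": [{"hand": 1, "x": 0, "y": 0, "z": 0.02, "roll": 0}, {"hand": 1, "x": 0, "y": 0, "z": 0.04, "roll": 0}, {"hand": 1, "x": 0, "y": 0, "z": 0.06, "roll": 0}, {"hand": 1, "x": 0, "y": 0, "z": 0.06, "roll": 0}, {"hand": 1, "x": 0, "y": 0, "z": 0.06, "roll": 0}, {"hand": 1, "x": 0, "y": 0, "z": 0.06, "roll": 0}, {"hand": 1, "x": 0, "y": 0, "z": 0.06, "roll": 0}]}}

```text
time: 16.87
tool_pos: [0.4771, 0.2028, 0.0395]
tcp_rot: [-3.141, 0.011, -0.001]
wrist_force: [0.7, 0.6, -0.8]
width: 0.323
grip_force: 39.4
```

```bash
python3 - <<'E'
from h import *
s=bot.read_state(); print(s["tool_pos"],s["width"],s["q"].round(2))
plan(*pocket("D"),.0155,ANG["D"])
E
```

```text
[0.47714977 0.20282277 0.03950842] 0.3233351990978342 [0.35 0.17 2.1  0.   0.86 1.93]
xyz [-0.001  0.     0.048] mm 24 roll 0.000 (0.1 deg) or -1.000; q6 1.93 q1chg 0.05
```

Call:
{"name": "servo_tool", "arguments": {"targets": [{"hand": 1, "x": 0, "y": 0, "z": 0.01, "roll": 0}, {"hand": 1, "x": 0, "y": 0, "z": 0.02, "roll": 0}, {"hand": 1, "x": 0, "y": 0, "z": 0.03, "roll": 0}, {"hand": 1, "x": 0, "y": 0, "z": 0.038, "roll": 0}, {"hand": 1, "x": 0, "y": 0, "z": 0.044, "roll": 0}, {"hand": 1, "x": 0, "y": 0, "z": 0.048, "roll": 0}, {"hand": 1, "x": 0, "y": 0, "z": 0.048, "roll": 0}, {"hand": 1, "x": 0, "y": 0, "z": 0.048, "roll": 0}]}}

```text
time: 17.53
tool_pos: [0.4769, 0.2027, 0.0152]
tcp_rot: [-3.142, 0.012, -0.0]
wrist_force: [0.4, 1.0, 0.1]
width: 0.321
grip_force: 39.4
```

Call:
{"name": "servo_tool", "arguments": {"targets": [{"hand": 0.25, "x": 0, "y": 0, "z": 0, "roll": 0}, {"hand": 0.1, "x": 0, "y": 0, "z": 0, "roll": 0}, {"hand": 0, "x": 0, "y": 0, "z": 0, "roll": 0}, {"hand": 0, "x": 0, "y": 0, "z": 0, "roll": 0}, {"hand": 0, "x": 0, "y": 0, "z": -0.02, "roll": 0}, {"hand": 0, "x": 0, "y": 0, "z": -0.06, "roll": 0}, {"hand": 0, "x": 0, "y": 0, "z": -0.11, "roll": 0}, {"hand": 0, "x": 0, "y": 0, "z": -0.16, "roll": 0}, {"hand": 0, "x": 0, "y": 0, "z": -0.16, "roll": 0}, {"hand": 0, "x": 0, "y": 0, "z": -0.16, "roll": 0}]}}

```text
time: 18.37
tool_pos: [0.4788, 0.2034, 0.0981]
tcp_rot: [-3.14, 0.012, -0.008]
wrist_force: [-0.2, -0.9, -0.6]
width: 0.499
grip_force: 0.0
```

```bash
python3 - <<'E'
from h import *
s=bot.read_state(); print(s["tool_pos"],s["width"],s["q"].round(2))
for a in (89.5,30,150,-30.5): plan(.4792,.4447,s["tool_pos"][2],a)
E
```

```text
[0.47875022 0.20342714 0.09808907] 0.4989293613928214 [0.35 0.09 2.07 0.   0.98 1.93]
xyz [-0.003 -0.483  0.001] mm 241 roll 0.000 (0.1 deg) or -1.000; q6 1.93 q1chg 0.39
xyz [-0.003 -0.483  0.001] mm 241 roll 0.331 (59.6 deg) or -0.669; q6 1.93 q1chg 0.39
xyz [-0.003 -0.483  0.001] mm 241 roll -0.336 (-60.4 deg) or 0.664; q6 1.93 q1chg 0.39
xyz [-0.003 -0.483  0.001] mm 241 roll -0.333 (-59.9 deg) or 0.667; q6 1.93 q1chg 0.39
```

Call:
{"name": "servo_tool", "arguments": {"targets": [{"hand": 0, "x": 0, "y": -0.05, "z": 0, "roll": -0.035}, {"hand": 0, "x": 0, "y": -0.11, "z": 0, "roll": -0.07}, {"hand": 0, "x": 0, "y": -0.18, "z": 0, "roll": -0.105}, {"hand": 0, "x": 0, "y": -0.25, "z": 0, "roll": -0.14}, {"hand": 0, "x": 0, "y": -0.32, "z": 0, "roll": -0.18}, {"hand": 0, "x": -0.003, "y": -0.39, "z": 0, "roll": -0.22}, {"hand": 0, "x": -0.003, "y": -0.45, "z": 0, "roll": -0.26}, {"hand": 0, "x": -0.003, "y": -0.483, "z": 0.03, "roll": -0.3}, {"hand": 0, "x": -0.003, "y": -0.483, "z": 0.06, "roll": -0.333}, {"hand": 0, "x": -0.003, "y": -0.483, "z": 0.08, "roll": -0.333}]}}

```text
time: 19.2
tool_pos: [0.4755, 0.4444, 0.0526]
tcp_rot: [2.723, 1.565, -0.005]
wrist_force: [-0.6, -0.6, -0.2]
width: 0.498
grip_force: 0.0
```

Call:
{"name": "servo_tool", "arguments": {"targets": [{"hand": 0, "x": 0, "y": 0, "z": 0, "roll": 0}, {"hand": 0, "x": 0, "y": 0, "z": 0, "roll": 0}, {"hand": 0, "x": 0, "y": 0, "z": 0, "roll": 0}, {"hand": 0, "x": 0, "y": 0, "z": 0, "roll": 0}]}}

```text
time: 19.53
tool_pos: [0.4778, 0.4439, 0.0562]
tcp_rot: [-2.729, -1.556, -0.002]
wrist_force: [0.2, -0.3, 0.4]
width: 0.5
grip_force: 0.0
```

```bash
python3 - <<'E'
from h import *
s=bot.read_state(); print(s["tool_pos"],s["width"],s["q"].round(2))
plan(.4792,.4447,.0175,-30.5)
cv2.imwrite("pics/t8.png",cv2.resize(np.hstack([read_camera("top")[130:290,190:400],read_camera("side")[120:280,235:395]])[:,:,::-1],None,fx=2.15,fy=2.15))
E
```

```text
[0.47781763 0.44392716 0.05624035] 0.5004722901535568 [ 0.71  0.37  1.8  -0.    0.96  1.24]
xyz [0.003 0.002 0.077] mm 39 roll -0.001 (-0.1 deg) or 0.999; q6 1.24 q1chg 0.04
```

View pics/t8.png

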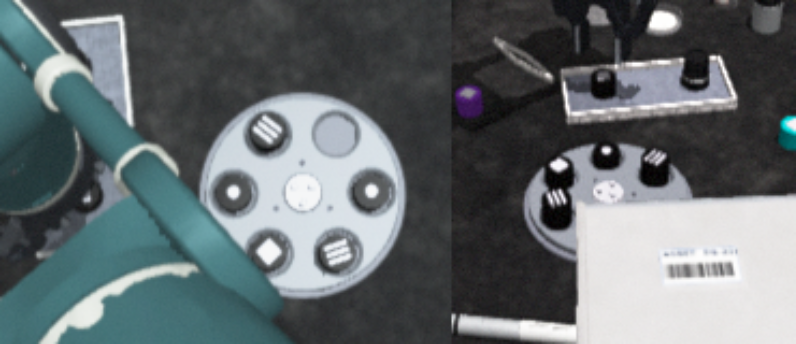

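The lows now face each other (left and right), the talls face each other, and pocket C (upper right) is empty for the mid. I'll grasp the mid on the tray.

Call:
{"name": "servo_tool", "arguments": {"targets": [{"hand": 0, "x": 0.001, "y": 0.001, "z": 0.03, "roll": 0}, {"hand": 0, "x": 0.001, "y": 0.001, "z": 0.05, "roll": 0}, {"hand": 0, "x": 0.001, "y": 0.001, "z": 0.065, "roll": 0}, {"hand": 0, "x": 0.001, "y": 0.001, "z": 0.073, "roll": 0}, {"hand": 0, "x": 0.001, "y": 0.001, "z": 0.077, "roll": 0}, {"hand": 0, "x": 0.001, "y": 0.001, "z": 0.077, "roll": 0}, {"hand": 0, "x": 0.001, "y": 0.001, "z": 0.077, "roll": 0}, {"hand": 0, "x": 0.001, "y": 0.001, "z": 0.077, "roll": 0}]}}

```text
time: 20.3
tool_pos: [0.4781, 0.4447, 0.0172]
tcp_rot: [-2.727, -1.559, -0.001]
wrist_force: [0.1, 0.7, -0.3]
width: 0.498
grip_force: 0.0
```

Call:
{"name": "servo_tool", "arguments": {"targets": [{"hand": 0.2, "x": 0, "y": 0, "z": 0, "roll": 0}, {"hand": 0.4, "x": 0, "y": 0, "z": 0, "roll": 0}, {"hand": 0.7, "x": 0, "y": 0, "z": 0, "roll": 0}, {"hand": 1, "x": 0, "y": 0, "z": 0, "roll": 0}, {"hand": 1, "x": 0, "y": 0, "z": 0, "roll": 0}, {"hand": 1, "x": 0, "y": 0, "z": 0, "roll": 0}]}}

```text
time: 20.8
tool_pos: [0.4784, 0.4449, 0.0177]
tcp_rot: [-2.727, -1.559, -0.002]
wrist_force: [0.4, 0.0, 4.1]
width: 0.329
grip_force: 39.7
```

Call:
{"name": "servo_tool", "arguments": {"targets": [{"hand": 1, "x": 0, "y": 0, "z": -0.01, "roll": 0}, {"hand": 1, "x": 0, "y": 0, "z": -0.03, "roll": 0}, {"hand": 1, "x": 0, "y": 0, "z": -0.06, "roll": 0}, {"hand": 1, "x": 0, "y": 0, "z": -0.1, "roll": 0}, {"hand": 1, "x": 0, "y": 0, "z": -0.14, "roll": 0}, {"hand": 1, "x": 0, "y": 0, "z": -0.15, "roll": 0}, {"hand": 1, "x": 0, "y": 0, "z": -0.15, "roll": 0}, {"hand": 1, "x": 0, "y": 0, "z": -0.15, "roll": 0}]}}

```text
time: 21.47
tool_pos: [0.4777, 0.4442, 0.0917]
tcp_rot: [-2.727, -1.559, -0.0]
wrist_force: [-0.5, 0.1, -1.1]
width: 0.33
grip_force: 39.5
```

```bash
python3 - <<'E'
from h import *
s=bot.read_state(); print(s["tool_pos"],s["width"],s["q"].round(2))
plan(*pocket("Cc"),s["tool_pos"][2],ANG["Cc"])
E
```

```text
[0.47766473 0.44420865 0.09167964] 0.3304128672001621 [0.71 0.34 1.78 0.   1.02 1.24]
xyz [-0.316  0.302 -0.   ] mm 219 roll 0.000 (0.0 deg) or -1.000; q6 1.24 q1chg -0.30
```

Call:
{"name": "servo_tool", "arguments": {"targets": [{"hand": 1, "x": -0.02, "y": 0.02, "z": 0, "roll": 0}, {"hand": 1, "x": -0.06, "y": 0.057, "z": 0, "roll": 0}, {"hand": 1, "x": -0.11, "y": 0.105, "z": 0, "roll": 0}, {"hand": 1, "x": -0.16, "y": 0.153, "z": 0, "roll": 0}, {"hand": 1, "x": -0.21, "y": 0.2, "z": 0, "roll": 0}, {"hand": 1, "x": -0.26, "y": 0.248, "z": 0, "roll": 0}, {"hand": 1, "x": -0.3, "y": 0.286, "z": 0, "roll": 0}, {"hand": 1, "x": -0.316, "y": 0.302, "z": 0, "roll": 0}, {"hand": 1, "x": -0.316, "y": 0.302, "z": 0, "roll": 0}, {"hand": 1, "x": -0.316, "y": 0.302, "z": 0, "roll": 0}]}}

```text
time: 22.3
tool_pos: [0.5271, 0.2307, 0.0907]
tcp_rot: [-2.728, -1.556, 0.003]
wrist_force: [0.5, 1.2, -1.0]
width: 0.33
grip_force: 39.5
```

Call:
{"name": "servo_tool", "arguments": {"targets": [{"hand": 1, "x": 0, "y": 0, "z": 0.03, "roll": 0}, {"hand": 1, "x": 0, "y": 0, "z": 0.06, "roll": 0}, {"hand": 1, "x": 0, "y": 0, "z": 0.09, "roll": 0}, {"hand": 1, "x": 0, "y": 0, "z": 0.09, "roll": 0}, {"hand": 1, "x": 0, "y": 0, "z": 0.09, "roll": 0}, {"hand": 1, "x": 0, "y": 0, "z": 0.09, "roll": 0}, {"hand": 1, "x": 0, "y": 0, "z": 0.09, "roll": 0}]}}

```text
time: 22.88
tool_pos: [0.5285, 0.2326, 0.0478]
tcp_rot: [2.727, 1.56, 0.003]
wrist_force: [-0.1, -0.2, -0.4]
width: 0.332
grip_force: 39.5
```

```bash
python3 - <<'E'
from h import *
s=bot.read_state(); print(s["tool_pos"],s["width"],s["q"].round(2))
plan(*pocket("Cc"),.0175,ANG["Cc"])
E
```

```text
[0.52846877 0.23257373 0.04784607] 0.3318506235504613 [0.37 0.26 1.98 0.   0.9  0.9 ]
xyz [-0.003 -0.001  0.061] mm 30 roll 0.000 (0.1 deg) or -1.000; q6 0.90 q1chg 0.04
```

Call:
{"name": "servo_tool", "arguments": {"targets": [{"hand": 1, "x": -0.003, "y": -0.001, "z": 0.01, "roll": 0}, {"hand": 1, "x": -0.003, "y": -0.001, "z": 0.02, "roll": 0}, {"hand": 1, "x": -0.003, "y": -0.001, "z": 0.03, "roll": 0}, {"hand": 1, "x": -0.003, "y": -0.001, "z": 0.04, "roll": 0}, {"hand": 1, "x": -0.003, "y": -0.001, "z": 0.05, "roll": 0}, {"hand": 1, "x": -0.003, "y": -0.001, "z": 0.057, "roll": 0}, {"hand": 1, "x": -0.003, "y": -0.001, "z": 0.061, "roll": 0}, {"hand": 1, "x": -0.003, "y": -0.001, "z": 0.061, "roll": 0}, {"hand": 1, "x": -0.003, "y": -0.001, "z": 0.061, "roll": 0}]}}

```text
time: 23.63
tool_pos: [0.5262, 0.2303, 0.0176]
tcp_rot: [-2.727, -1.559, 0.003]
wrist_force: [-6.6, -1.6, 12.4]
width: 0.33
grip_force: 40.7
```

Call:
{"name": "servo_tool", "arguments": {"targets": [{"hand": 0.25, "x": 0, "y": 0, "z": 0, "roll": 0}, {"hand": 0.1, "x": 0, "y": 0, "z": 0, "roll": 0}, {"hand": 0, "x": 0, "y": 0, "z": 0, "roll": 0}, {"hand": 0, "x": 0, "y": 0, "z": 0, "roll": 0}, {"hand": 0, "x": 0, "y": 0, "z": -0.02, "roll": 0}, {"hand": 0, "x": 0, "y": 0, "z": -0.06, "roll": 0}, {"hand": 0, "x": 0, "y": 0, "z": -0.11, "roll": 0}, {"hand": 0, "x": 0, "y": 0, "z": -0.17, "roll": 0}, {"hand": 0, "x": 0, "y": 0, "z": -0.24, "roll": 0}, {"hand": 0, "x": 0, "y": 0, "z": -0.3, "roll": 0}]}}

```text
time: 24.47
tool_pos: [0.5266, 0.2306, 0.1688]
tcp_rot: [2.727, 1.559, 0.001]
wrist_force: [0.7, 0.7, 0.7]
width: 0.504
grip_force: 0.0
```

```bash
python3 - <<'E'
from h import *
s=bot.read_state(); print(s["tool_pos"])
plan(.40,.50,s["tool_pos"][2])
E
```

```text
[0.52663716 0.23061905 0.16882532]
xyz [ 0.336 -0.492 -0.   ] mm 298
```

Call:
{"name": "servo_tool", "arguments": {"targets": [{"hand": 0, "x": 0.04, "y": -0.06, "z": 0, "roll": 0}, {"hand": 0, "x": 0.08, "y": -0.12, "z": 0, "roll": 0}, {"hand": 0, "x": 0.12, "y": -0.18, "z": 0, "roll": 0}, {"hand": 0, "x": 0.16, "y": -0.24, "z": 0, "roll": 0}, {"hand": 0, "x": 0.2, "y": -0.3, "z": 0, "roll": 0}, {"hand": 0, "x": 0.24, "y": -0.36, "z": 0, "roll": 0}, {"hand": 0, "x": 0.28, "y": -0.42, "z": 0, "roll": 0}, {"hand": 0, "x": 0.32, "y": -0.47, "z": 0, "roll": 0}, {"hand": 0, "x": 0.336, "y": -0.492, "z": 0, "roll": 0}, {"hand": 0, "x": 0.336, "y": -0.492, "z": 0, "roll": 0}]}}

```text
time: 25.3
tool_pos: [0.3984, 0.5029, 0.1668]
tcp_rot: [-2.724, -1.564, -0.001]
wrist_force: [0.3, -0.2, 0.7]
width: 0.498
grip_force: 0.0
```

```bash
python3 - <<'E'
from h import *
T=np.ascontiguousarray(read_camera("top")[:,:,::-1]);S=read_camera("side")[:,:,::-1]; g=cv2.cvtColor(T,6)
P={}
for k,z in dict(A=24,B=38,Cc=31,D=24,E=38,F=31).items():
    a=insert(g,*proj("top",[*pocket(k),z/1000])); a=insert(g,*a); P[k]=ray("top",*a,z/1000); d=P[k]-PC; print(k,np.round(a,1),P[k].round(4),"r %.4f"%np.hypot(*d))
for a,b in("AD","BE",("Cc","F")): print(a,b,np.linalg.norm(P[a]-P[b]).round(4))
cv2.imwrite("pics/t9.png",np.hstack([cv2.resize(T[165:275,275:390],None,fx=3.4,fy=3.4),cv2.resize(S[140:250,255:370],None,fx=3.4,fy=3.4)]))
E
```

```text
A [298.1 218.9] [0.478  0.3189] r 0.0581
B [314.  189.8] [0.5278 0.2894] r 0.0580
Cc [346.7 190.8] [0.526 0.231] r 0.0572
D [362.5 218.4] [0.4766 0.2035] r 0.0573
E [346.8 246.9] [0.4252 0.234 ] r 0.0586
F [314.7 246.6] [0.4273 0.2902] r 0.0580
A D 0.1154
B E 0.1166
Cc F 0.1151
```

View pics/t9.png

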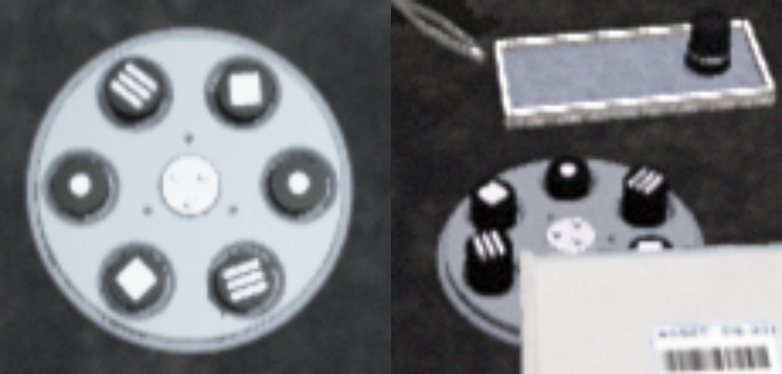

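All three pairs face each other and sit within 1 mm of the 58 mm radius. The eyepiece is in place. Since pocket C showed some contact, I'll check seating by triangulating the top heights from both views.

```bash
python3 - <<'E'
from h import *
T=read_camera("top");S=read_camera("side"); gt=cv2.cvtColor(np.ascontiguousarray(T),7); gs=cv2.cvtColor(np.ascontiguousarray(S),7)
for k,z in dict(A=24,B=38,Cc=31,E=38,F=31).items():
    a=insert(gt,*proj("top",[*pocket(k),z/1000])); a=insert(gt,*a)
    P=ray("top",*a,z/1000); b=insert(gs,*proj("side",[*P,z/1000]),4); b=insert(gs,*b,4)
    zs=np.linspace(z/1000-.012,z/1000+.015,109)
    e=[np.hypot(*(np.array(proj("side",[*ray("top",*a,t),t]))-b)) for t in zs]; i=np.argmin(e)
    print(k,"nominal",z,"found %.1f mm"%(1000*zs[i]),"res px %.2f"%e[i])
def canpos(g):
    m=(g[95:130,330:365]<25).astype(np.uint8); return cv2.moments(m,True)
g0=cv2.imread("pics/top0.png",0); print("can/eyep diff",[int(cv2.absdiff(g0,gt)[r].max()) for r in (np.s_[95:128,332:365],np.s_[140:175,208:236])])
E
```

```text
A nominal 24 found 22.8 mm res px 0.83
B nominal 38 found 35.8 mm res px 0.14
Cc nominal 31 found 29.0 mm res px 0.68
E nominal 38 found 37.8 mm res px 0.04
F nominal 31 found 29.8 mm res px 0.56
can/eyep diff [10, 11]
```

Seating is consistent. Each sample was released at the same tool height as its grasp on the pocket floor or the cloth, which lie at the same height (21.9/21.9, 15.2/15.1 and 17.6/17.7 mm). The triangulated tops agree with the nominal heights to about 2 mm, the method's accuracy; D is hidden in the side view. The can and eyepiece are unchanged in the picture, so I'm handing in.

```bash
python3 -c "
from workcell import ticket
print(ticket.finish_job())"
```

```text
the job is handed in; nothing more can be done
None
```

I moved one sample of each kind, so each of the six now stands in a pocket opposite its equal, with the eyepiece and can undisturbed; the job is handed in at about 26 s, and no verdict was shown.

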